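Close a plaster casting mould in the bench press

TASK

Slide the plaster mould under the bench press until it sits square against the back fence, then screw the press down with its T-bar, half turn by half turn and changing ends, until the foot holds the mould firmly: the bar should pull about half as hard again as it does running free, not twice as hard, or the plaster cracks. Push the plaster gently, let go of everything at the end and leave the jar, the knife and the clay pig beside the press where they are.

Things in the scene. Friction and masses are not known exactly. Their poses are not given: they have to be found in the camera images.
- press: Bench mould press, fixed: grey base plate x -195 to 105, y +-107, 14 mm thick. Origin: on the spindle axis at table level; +x runs from the open front to the back fence (face at x = 65, top 42 mm high). Guide strips from x = 0, 96 mm apart, 26 mm high, flared to 124 mm apart in front at x = -56. Two 22 mm columns at y = +-86 carry a 50 mm wide crosshead 140 to 168 mm above the table, nuts on it up to 186.
- mould: Closed two-part plaster mould: off-white block, 130 (x) by 90 (y) by 60 mm high, a seam at half height, about 0.65 kg, friction about 0.6. Origin: centre of its underside. It lies loose on the press's base plate in front of the columns, its long sides roughly along the press's x; top 74 mm above the table. Against the fence its origin is on the spindle axis (press x = 0), with 3 mm play to each strip.
- spindle: Threaded steel spindle of the press. Origin: on its axis, level with the T-bar's centreline; z up. Its round rubber-faced foot (54 mm wide) is set to no fixed depth: the foot's underside lies 152 to 160 mm below this origin, so where it meets the mould has to be felt. From there the foot presses about 120 N harder per radian of the bar. Firm is 50 N or more, best about 90; over 170 N cracks the plaster.
- bar_hub (a point): Where the T-bar crosses the spindle axis, centre of the 34 mm hub. About 246 mm above the table at joint 0, sinking 16 mm per turn. The bar is a level round steel rod 12 mm thick, bare from 17 to 75 mm from the axis on both sides, nothing below it down to the crosshead.
- bar_end_a (a point): Centre of the 22 mm ball on one end of the T-bar, 86 mm from the axis; on the press's +y side when the joint reads 0. The two ends look alike.
- bar_end_b (a point): Centre of the 22 mm ball on the other end of the T-bar, 86 mm from the axis.
- tbar (a joint): Turn of the T-bar in rad, growing clockwise seen from above, which screws the foot down 16 mm per turn. Starts at 0 to 1.5; about 1.3 to 2.7 half turns are needed. Running free it drags with 0.45 N m (7.3 N at 62 mm from the axis); every 100 N of foot force adds 0.25 N m, so half as hard again is about 0.68 N m. It stays where it is left; at a halt the pull eases to about half or less.
- glaze_jar: Bystander: glass jar, white cap, 64 mm wide, 85 high, right of the press. Origin: centre of its underside.
- knife: Bystander: potter's knife, 210 mm long, lying left of the press. Origin: on the table at the middle of its length.
- pig: Bystander: terracotta pig figure, 80 mm long, 57 high, on the table at the right front of the press. Origin: under its middle.
Things that resemble listed ones, but are neither listed nor needed, are in the scene too. What is shaped like the mould but purple or yellow is not meant.

How it is judged (in metres and radians):
On the way, in this order (a step that is already met when the one before it is completed fails the run):
1. the mould stands square against the back fence of the press (x of mould in the frame of press above -0.004 m and angle between the x axis of mould and the x axis of press, either way round below 0.05 rad), for 0.2 s.
2. the foot bears firmly on the mould (contact force between spindle and mould above 50 N), for 0.2 s.
At the end, for the whole second after the job is handed in: The mould stands within 4 mm of home against the back fence and within 0.05 rad of square to the press, at rest, and the foot presses on it with 50 to 170 N (about 90 is meant) (all of step 1 and contact force between spindle and mould between 50 and 170 N and linear speed of mould below 0.01 m/s); the robot touches nothing.
It fails at once if the fingers press on the plaster mould with over 60 N (it chips) (contact force between the fingers and mould above 60 N).
It fails at once if the foot presses on the mould with over 170 N (overtightened, the plaster cracks) (contact force between spindle and mould above 170 N).
It fails at once if the jar, the knife or the pig is moved by over 30 mm (distance of any of glaze_jar, knife, pig from where it was at the start of the episode above 0.03 m).
It also fails if it takes over 72 s, if anything falls off the work surface, if the arm or the gripper's body presses on something with over 40 N, if the wrist force passes 120 N, or if a joint passes its speed limit or range.

ROBOT

A 6-joint arm with a two-finger parallel gripper is mounted at the origin on the work surface. World frame = base frame: x ahead of the robot, y to its left, z up, the work surface at z = 0. Lengths are in mm, angles in rad, forces in N, time in s.
With the tool pointing down it reaches from about 400 to 925 mm from the base axis. Payload 12.5 kg.
Tool frame: the origin (TCP) lies midway between the tips of the shut fingers; the grasp point (between the pads) lies 19 mm behind it (env.grip_depth is the distance from the TCP to the grasp point, in mm); z points along the fingers, y is the line along which they close (so a half turn about z gives the same grasp; the last joint's range is limited). The gripper opens to 95 mm and grips with 3 to 60 N. Pads are 20 mm wide; open, the fingers measure 119 mm over their backs; the gripper's body (75 mm by 180 mm) begins 59 mm behind the grasp point.
Start: joints at [1.224, 0.491, 1.559, -0, 1.092, -0.106], TCP at [149.031, 606.99, 214.661] pointing down, gripper open.
Joint ranges: [-3.1, 3.1], [-0.84, 2.19], [0.05, 2.79], [-1.13, 4.28], [0.06, 2.93], [-2.69, 2.69]. Speed limits (rad/s): [2.22, 2.22, 2.79, 3.14, 3.14, 3.14].

INTERFACE

Orientations are given as [roll, pitch, yaw] about the fixed x, y, z axes, in that order (R = Rz(yaw) Ry(pitch) Rx(roll)).
In Python, from cell import monitor, viewer, order, env gives the robot as it stands.
- The arm moves only by the tool move_arm, never from a script. Its argument "moves" is one flat list of numbers, 4 for each row, row after row: the shift along the tool's x, y, z normalised to -1 to 1, where 1 is 0.15 m, then the turn about the tool's z normalised to -1 to 1, where 1 is pi/2 rad. A call has 1 to 10 rows; each row shifts and turns the commanded pose from where the row before left it, along the tool's axes as they then stand; what a row does not reach is not made up. A row lasts 1/8 s, in which the tool goes at most 62.5 mm and 10.7 degrees, less where a joint would pass 70% of its speed; a pose out of reach is approached as far as the arm can. A call with a number of a shift or a turn outside -1 to 1 is refused whole. A call with a gripper value outside its range is refused whole. "claw" is the finger opening in mm, from 0 to 95.1, set as the call begins (left out, the last holds). The fingers move at their own pace and stop on an object; the grip force is fixed at half the most. Time passes only in rows, so rows that do not move let the fingers close. It gives the time, the measured TCP pose, the force, the opening and the grip force at its end, in the units of the state.
- monitor.state(): the state, without advancing time (a new reading comes with each control period).
- viewer.read_camera(name): name is "side" or "top" or "wrist"; returns the picture (384x512x3 uint8, red, green, blue); there is no depth.
- viewer.camera_info(name): a dict with "K" (3x3 intrinsics, pixels), "camera_from_world" (4x4, takes a point from world to camera coordinates). Camera axes: x right, y down, z forward; pixel columns grow to the right and rows downward; lengths in mm; the calibration is good to about 2 mm. The wrist camera is an equidistant fisheye: a pixel r from the principal point sees the ray r / f radians off the axis. A picture is of the moment at which its call begins: read the wrist's pose just before it. camera_info takes no time and is no camera call; for the wrist camera it gives the pose at the moment of the call.
- order.job_done(): hands the job in; it is judged then, once.
The state is a dict: "t": time; "joints": joint angles; "qvel": joint speeds; "tau": joint torques, N m; "eef_pos": TCP position; "tcp_rot": TCP orientation; "ft_force": force on the tool from outside, world axes, zero at the start; "moment": the same for the moment, N m; "opening": opening from 0.0 (shut) to 1.0 (fully open); "grip_force": force on a finger pad.
Only numpy, scipy, OpenCV 4.12 (cv2) and the standard library are available. Lean on these libraries where they do the work, as an engineer would, in place of code of your own. Each camera call takes 0.05 s, during which the arm holds its last target. There are 200 camera calls.

## Working session

There is one attempt and no reset: what is moved stays moved. The work goes in short steps, Python scripts to look and compute and a tool call to move; the robot and the scene stay as the last step left them, time stands still between calls to the robot, and variables do not carry over. Pictures are saved under pics/ and viewed, at most 10 in all, crops included, and the job is handed in when it is done.

Besides the shell and the picture viewer there is one more tool, called by a JSON object that holds its "fn" and its "kwargs". move_arm: Moves the arm, as the interface text tells. Scaled input: -1 to 1 covers 0.15 m each way for a shift and pi/2 rad each way for a turn. Its arguments: {"type":"object","properties":{"moves":{"type":"array"},"claw":{"type":"number"}},"required":["moves"]}

```bash
mkdir -p pics; ls
python3 - <<'E'
from cell import monitor, viewer
import cv2,numpy as np
print(monitor.state())
for n in ["top","side"]:
    im=viewer.read_camera(n); cv2.imwrite(f"pics/{n}0.png",cv2.resize(im[:,:,::-1],(800,600)))
    i=viewer.camera_info(n); print(n,np.round(i["K"],1).tolist(),np.round(i["camera_from_world"],3).tolist())
E
```

```text
pics
{'t': 0.0, 'joints': array([ 1.22438920e+00,  4.91543036e-01,  1.55945424e+00, -5.67462955e-05,
        1.09168602e+00, -1.05610052e-01]), 'qvel': array([-0.00125478, -0.00085043, -0.00071265,  0.00016017, -0.0006791 ,
        0.00054155]), 'tau': array([-1.17532083e-03, -6.12655878e+01, -2.58166677e+01,  6.91979821e-02,
        4.84183151e-02, -1.49339239e-04]), 'eef_pos': array([148.96195803, 606.73711574, 214.07036367]), 'tcp_rot': array([-3.14050278e+00, -6.49207014e-05,  2.90082173e+00]), 'ft_force': array([ 0.05238096,  0.083223  , -1.20388719]), 'moment': array([-0.00381341, -0.01430231, -0.00524907]), 'grip_force': 0.0, 'opening': 0.9975849839647924}
top [[385.9, 0.0, 254.0], [0.0, 385.9, 197.4], [0.0, 0.0, 1.0]] [[0.014, -1.0, -0.007, -48.109], [-0.984, -0.013, -0.177, 589.561], [0.177, 0.009, -0.984, 991.421], [0.0, 0.0, 0.0, 1.0]]
side [[354.6, 0.0, 255.9], [0.0, 354.6, 198.5], [0.0, 0.0, 1.0]] [[-0.982, -0.189, 0.004, 572.89], [-0.123, 0.618, -0.776, 227.732], [0.144, -0.763, -0.63, 1000.941], [0.0, 0.0, 0.0, 1.0]]
```

View pics/top0.png

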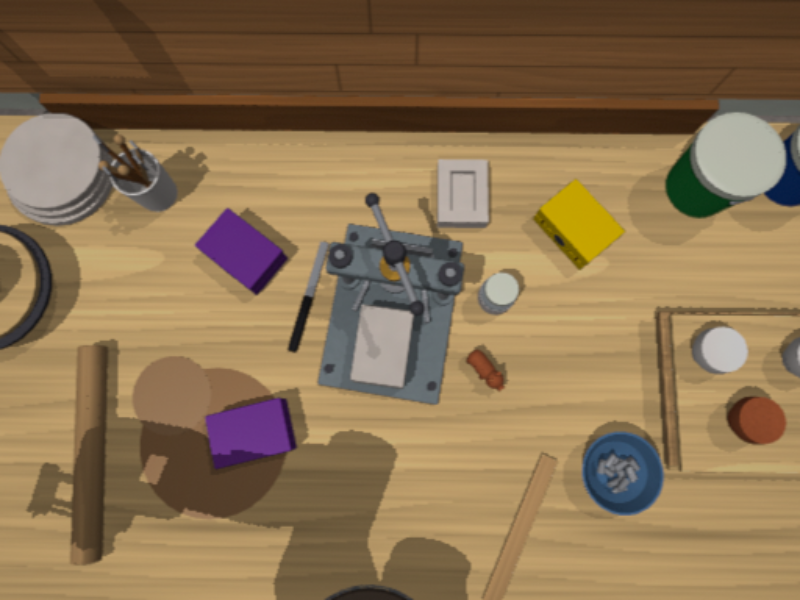

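View pics/side0.png

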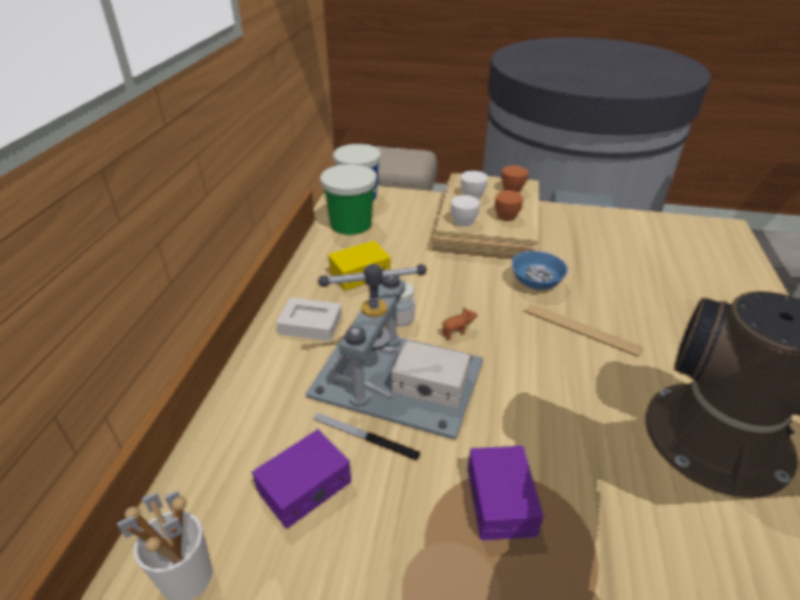

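Candidates in the top view: off-white block on the press plate (382,345), purple blocks (241,250) and (250,432), a yellow block (578,222), and an off-white open tray (463,192). By the description I choose the block at (382,345). I'll check it in a close crop.

```bash
cat > h.py <<'E'
from cell import monitor, viewer, order, env
import cv2,numpy as np
def cam(n):
    i=viewer.camera_info(n); return np.array(i["K"]),np.array(i["camera_from_world"])
def ray(n,uv,z):
    "world point on plane z seen at full-res pixel uv"
    K,T=cam(n); R,t=T[:3,:3],T[:3,3]; c=-R.T@t
    d=R.T@np.linalg.solve(K,[uv[0],uv[1],1]); return c+d*(z-c[2])/d[2]
def proj(n,p):
    K,T=cam(n); q=K@(T[:3,:3]@np.asarray(p,float)+T[:3,3]); return q[:2]/q[2]
def crop(n,x0,y0,w,h,s,name):
    im=viewer.read_camera(n)[y0:y0+h,x0:x0+w,::-1]
    cv2.imwrite(f"pics/{name}.png",cv2.resize(im,(w*s,h*s),interpolation=cv2.INTER_CUBIC))
E
python3 -c "
from h import *
crop('top',180,110,160,150,4,'topc')"
```

```text
(no output)
```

View pics/topc.png

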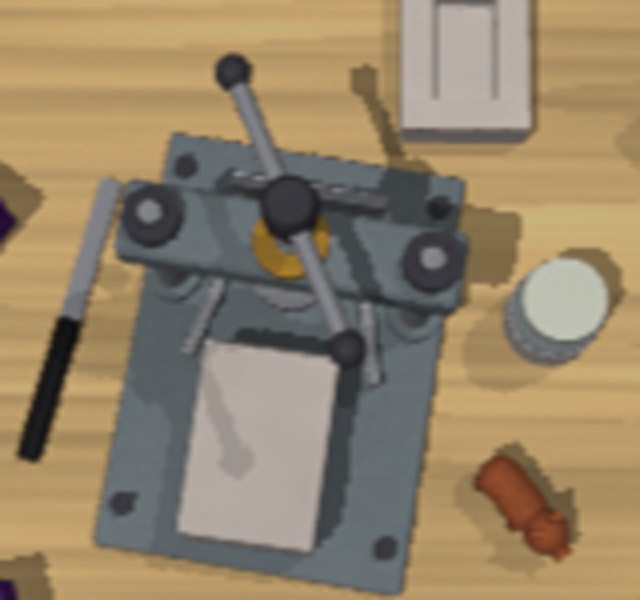

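The crop shows the off-white mould with seam on the plate: corners (208,341), (338,360), (312,551), (178,532). Also visible: plate corners (95,545), (403,595), (172,133), (466,180); nuts (150,211), (433,259); bar balls (233,71), (347,348).

```bash
cat > fit.py <<'E'
from h import *
from scipy.optimize import least_squares as ls
f=lambda c:((c[0]+.5)/4-.5+180,(c[1]+.5)/4-.5+110)
def fit(pts,x0):
    loc=np.array([p[0] for p in pts],float); px=np.array([f(p[1]) for p in pts])
    def r(v):
        c,s=np.cos(v[2]),np.sin(v[2])
        return np.concatenate([proj('top',[v[0]+c*l[0]-s*l[1],v[1]+s*l[0]+c*l[1],l[2]])-q for l,q in zip(loc,px)])
    o=ls(r,x0); return o.x,np.abs(o.fun).max()
P,e=fit([((-195,107,14),(95,545)),((-195,-107,14),(403,595)),((105,107,14),(172,133)),((105,-107,14),(466,180)),((0,86,186),(150,211)),((0,-86,186),(433,259))],[600,0,0])
M,e2=fit([((65,45,74),(208,341)),((65,-45,74),(338,360)),((-65,-45,74),(312,551)),((-65,45,74),(178,532))],[500,0,0])
print(P,e,M,e2)
c,s=np.cos(P[2]),np.sin(P[2]); R=np.array([[c,-s],[s,c]])
loc=lambda p:R.T@(np.asarray(p)[:2]-P[:2])
print('mould local',loc(M),M[2]-P[2])
for z in(242,246):
  a,b,h=[ray('top',f(q),z) for q in((233,71),(347,348),(290,205))]
  print(z,loc(a),loc(b),loc(h),np.linalg.norm(a-b))
  for q in (a,b): l=loc(q); print('angle a from +y cw', np.arctan2(l[0],l[1]))
for q in((563,300,85),(555,350,0),(523,505,40),(75,320,5),(480,470,40),(565,545,40)): print(q,loc(ray('top',f(q[:2]),q[2])))
E
python3 fit.py
```

```text
[ 6.36497657e+02 -3.69971918e+01 -1.50500234e-01] 0.531573006232577 [ 5.23646394e+02 -1.60166774e+01 -1.27705347e-01] 0.6743773619255649
mould local [-114.72127981    3.82325692] 0.022794887758948168
242 [75.35818788 45.94508507] [-72.52920832 -43.53788649] [2.75598496 0.88862485] 172.8522032096371
angle a from +y cw 1.0232827444473434
angle a from +y cw -2.1114222243539045
246 [73.91886017 45.49985389] [-73.26229928 -43.55579143] [1.66336932 0.65856095] 172.02674693615222
angle a from +y cw 1.0190302307025025
angle a from +y cw -2.1071755552174816
(563, 300, 85) [  11.0092282  -177.90505382]
(555, 350, 0) [  -5.61340901 -188.32569059]
(523, 505, 40) [-122.1052632  -176.17132882]
(75, 320, 5) [-40.53012828 151.37308471]
(480, 470, 40) [-103.49532584 -144.33364737]
(565, 545, 40) [-143.96305306 -207.52863202]
```

Plan: the T-bar is at about 1.02 rad and end b, at press (-73,-44), hangs where the gripper body must go. So I'll first turn the bar along press y (θ = π), then push the mould, then tighten.

{"fn": "move_arm", "kwargs": {"moves": [-0.275, -0.26, -0.034, 0, -0.275, -0.26, -0.034, 0, -0.275, -0.26, -0.034, 0, -0.275, -0.26, -0.034, 0, -0.275, -0.26, -0.034, 0, -0.275, -0.26, -0.034, 0, -0.275, -0.26, -0.034, 0, -0.275, -0.26, -0.034, 0, -0.275, -0.26, -0.034, 0, -0.275, -0.26, -0.034, 0], "claw": 40}}

```text
t: 1.4
eef_pos: [457.3, 128.1, 265.9]
tcp_rot: [3.141, 0.0, 2.901]
ft_force: [1.0, 0.4, -0.3]
opening: 0.418
grip_force: 0.0
```

{"fn": "move_arm", "kwargs": {"moves": [-0.275, -0.26, -0.034, 0, -0.275, -0.26, -0.034, 0, -0.275, -0.26, -0.034, 0, -0.275, -0.26, -0.034, 0, 0, 0, 0, -0.1, 0, 0, 0, -0.1, 0, 0, 0, -0.1, 0, 0, 0, -0.1, 0, 0, 0, 0, 0, 0, 0, 0]}}

```text
t: 2.65
eef_pos: [579.6, -61.0, 285.9]
tcp_rot: [3.141, -0.0, -2.758]
ft_force: [0.5, 0.9, 0.2]
opening: 0.426
grip_force: 0.0
```

```bash
cat > go.py <<'E'
# usage: go.py x y z yaw : tool-frame shift to target from here (normalised), then the turn
import sys; from h import *
P=np.array([636.5,-37.0]); yp=-0.1505
def goto(x,y,z,yaw):
    s=monitor.state(); p=s['eef_pos']; w=s['tcp_rot'][2]; d=np.array([x,y,z])-p
    c,sn=np.cos(w),np.sin(w)
    print('t',round(s['t'],2),'pos',p.round(1),'yaw',round(w,3),'j6',round(s['joints'][5],2),'F',np.round(s['ft_force'],1))
    print('shift',np.round([(c*d[0]+sn*d[1])/150,(sn*d[0]-c*d[1])/150,-d[2]/150],3),'turn',np.round(-((yaw-w+np.pi)%(2*np.pi)-np.pi)/(np.pi/2),3))
if __name__=='__main__': goto(*[float(a) for a in sys.argv[1:5]])
E
python3 go.py 579.1 -60.5 228 3.529; python3 -c "
from h import *
crop('top',180,110,160,150,4,'t1')"
```

```text
t 2.65 pos [579.6 -61.  285.9] yaw -2.758 j6 -2.17 F [0.5 0.9 0.2]
shift [0.002 0.004 0.386] turn -0.002
```

View pics/t1.png

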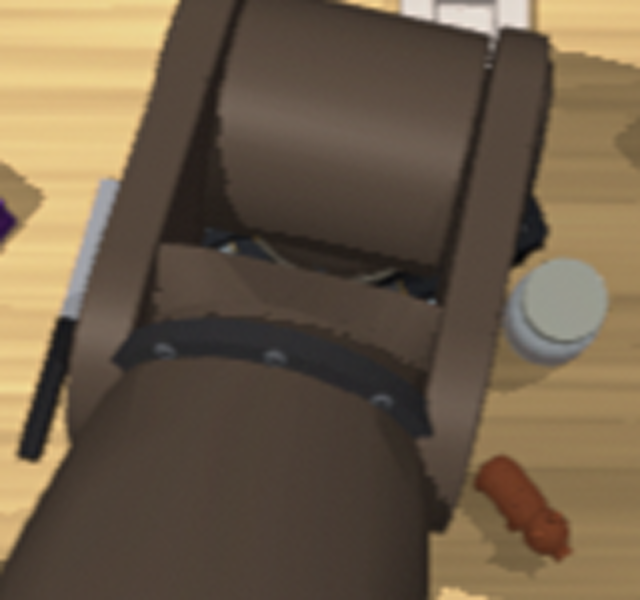

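The top view is blocked by the arm. Going down with the 40 mm opening gives ±14 mm of tolerance, and I'll check with the wrist camera.

{"fn": "move_arm", "kwargs": {"moves": [0.002, 0.004, 0.13, 0, 0, 0, 0.13, 0, 0, 0, 0.13, 0, 0, 0, 0, 0]}}

```text
t: 3.2
eef_pos: [578.7, -60.4, 226.5]
tcp_rot: [3.14, -0.002, -2.756]
ft_force: [0.4, -0.2, 0.6]
opening: 0.42
grip_force: 0.0
```

```bash
python3 -c "
from h import *
cv2.imwrite('pics/w1.png',cv2.resize(viewer.read_camera('wrist')[:,:,::-1],(800,600)))"
```

```text
(no output)
```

View pics/w1.png

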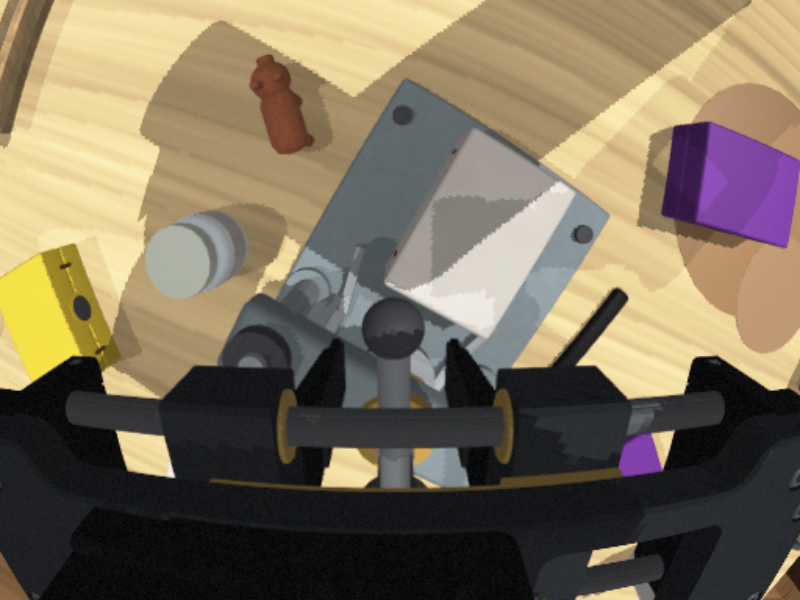

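The bar is centred between the fingers, with the ball at (393,328) and the fingers at (340,..) and (450,..). I'll narrow the opening and sweep.

{"fn": "move_arm", "kwargs": {"moves": [0, 0, 0, 0, 0, 0, 0, 0, -0.003, 0.052, 0.002, 0.08, -0.003, 0.052, 0.002, 0.08, -0.003, 0.052, 0.002, 0.08, -0.003, 0.052, 0.002, 0.08, -0.003, 0.052, 0.002, 0.08, -0.003, 0.052, 0.002, 0.08, -0.003, 0.052, 0.002, 0.08, -0.003, 0.052, 0.002, 0.08], "claw": 20}}

```text
t: 4.5
eef_pos: [585.1, -1.4, 225.5]
tcp_rot: [-3.14, -0.001, 2.519]
ft_force: [-4.5, -4.6, 2.0]
opening: 0.212
grip_force: 3.0
```

```bash
cat > st.py <<'E'
from h import *
P=np.array([636.5,-37.0])
s=monitor.state(); p=s['eef_pos']; d=p[:2]-P; r=np.linalg.norm(d); u=d/r; t=np.array([u[1],-u[0]])
F=s['ft_force'];print('t',round(s['t'],2),'r',r.round(1),'ang',np.arctan2(d[1],d[0]).round(3),'yaw',s['tcp_rot'][2].round(3),'z',p[2].round(1),'Ft',(-F[:2]@t).round(2),'Fr',(F[:2]@u).round(2),'Fz',F[2].round(2),'torque',(-F[:2]@t*r/1000).round(3),'Mz',s['moment'][2].round(3),'j6',s['joints'][5].round(2))
E
python3 st.py
```

```text
t 4.5 r 62.6 ang 2.536 yaw 2.519 z 225.5 Ft 6.32 Fr 1.1 Fz 2.03 torque 0.395 Mz 0.043 j6 -1.06
```

{"fn": "move_arm", "kwargs": {"moves": [-0.003, 0.052, 0.002, 0.08, -0.003, 0.052, 0.002, 0.08, -0.003, 0.052, 0.002, 0.08, -0.003, 0.052, 0.002, 0.08, -0.003, 0.052, 0.002, 0.08, -0.003, 0.052, 0.002, 0.08, -0.003, 0.052, 0.002, 0.08, -0.003, 0.052, 0.002, 0.08, -0.003, 0.052, 0.002, 0.08]}}

```text
t: 5.62
eef_pos: [646.3, 25.6, 222.4]
tcp_rot: [-3.138, -0.001, 1.389]
ft_force: [-6.5, 5.1, -0.1]
opening: 0.211
grip_force: 3.2
```

```bash
python3 st.py
```

```text
t 5.62 r 63.4 ang 1.415 yaw 1.389 z 222.4 Ft 7.25 Fr 4.03 Fz -0.13 torque 0.459 Mz 0.008 j6 0.12
```

{"fn": "move_arm", "kwargs": {"moves": [0, -0.02, 0, 0, 0, 0, -0.13, 0, 0, 0, -0.13, 0, 0, 0, -0.13, 0, 0, 0, 0, 0], "claw": 40}}

```text
t: 6.25
eef_pos: [644.7, 25.0, 282.5]
tcp_rot: [3.138, -0.0, 1.395]
ft_force: [-1.0, 0.3, 0.0]
opening: 0.421
grip_force: 0.0
```

```bash
python3 st.py
python3 - <<'E'
from go import *
c,s=np.cos(yp),np.sin(yp)
L=lambda x,y:(P[0]+c*x-s*y,P[1]+s*x+c*y)
print(L(-235,0),L(-75,0)); goto(*L(-235,3),290,-0.1505)
E
```

```text
t 6.25 r 62.5 ang 1.44 yaw 1.395 z 282.5 Ft 1.06 Fr 0.14 Fz 0.0 torque 0.066 Mz -0.03 j6 0.11
(np.float64(404.15638471001387), np.float64(-1.7658626616326032)) (np.float64(562.3477823542597), np.float64(-25.755062551584874))
t 6.25 pos [644.7  25.  282.5] yaw 1.395 j6 0.11 F [-1.   0.3  0. ]
shift [-0.436 -1.548 -0.05 ] turn 0.984
```

{"fn": "move_arm", "kwargs": {"moves": [-0.111, -0.349, 0, 0, -0.111, -0.349, 0, 0, -0.111, -0.349, 0, 0, -0.111, -0.349, 0, 0, 0, 0, 0, -0.113, 0, 0, 0, -0.113, 0, 0, 0, -0.113, 0, 0, 0, -0.113, 0, 0, 0, -0.113], "claw": 50}}

```text
t: 7.38
eef_pos: [426.0, -3.4, 280.2]
tcp_rot: [-3.141, -0.0, 2.288]
ft_force: [0.4, -0.5, 0.1]
opening: 0.525
grip_force: 0.0
```

{"fn": "move_arm", "kwargs": {"moves": [0, 0, 0, -0.113, 0, 0, 0, -0.113, 0, 0, 0, -0.113, 0, 0, 0, -0.113, 0, 0, 0.1, 0, 0, 0, 0.2, 0, 0, 0, 0.3, 0, 0, 0, 0.3, 0, 0, 0, 0.2, 0, 0, 0, 0, 0]}}

```text
t: 8.62
eef_pos: [425.1, -3.2, 114.3]
tcp_rot: [3.141, -0.004, 2.991]
ft_force: [0.3, 0.4, 1.4]
opening: 0.525
grip_force: 0.0
```

```bash
python3 go.py 427 -4.2 42 2.991; python3 -c "
from h import *
crop('side',210,160,160,150,4,'s1')"
```

```text
t 8.62 pos [425.1  -3.2 114.3] yaw 2.991 j6 -1.58 F [0.3 0.4 1.4]
shift [-0.013 -0.005  0.482] turn 0.0
```

View pics/s1.png

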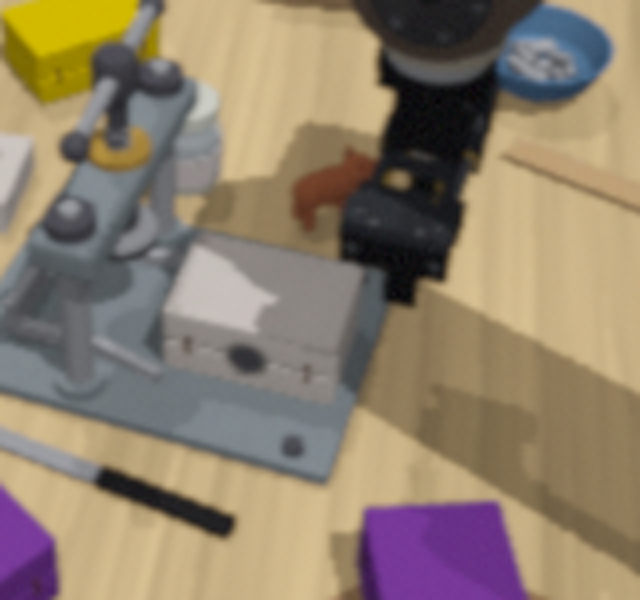

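Bar parallel to the crosshead, fingers behind the mould (at about (400,290)). I'll go down and push in the tool's -x.

{"fn": "move_arm", "kwargs": {"moves": [0, 0, 0.24, 0, 0, 0, 0.24, 0, 0, 0, 0, 0, -0.05, 0, 0, 0, -0.05, 0, 0, 0, -0.05, 0, 0, 0, -0.05, 0, 0, 0, -0.06, 0, 0, 0, -0.06, 0, 0, 0, -0.06, 0, 0, 0]}}

```text
t: 9.93
eef_pos: [481.6, -11.7, 44.3]
tcp_rot: [3.141, -0.004, 2.991]
ft_force: [-8.3, 1.6, 6.6]
opening: 0.525
grip_force: 4.2
```

{"fn": "move_arm", "kwargs": {"moves": [-0.06, 0, 0, 0, -0.06, 0, 0, 0, -0.06, 0, 0, 0, -0.06, 0, 0, 0, -0.06, 0, 0, 0]}}

```text
t: 10.55
eef_pos: [526.3, -18.5, 44.3]
tcp_rot: [3.141, -0.003, 2.991]
ft_force: [-7.5, 1.3, 6.0]
opening: 0.529
grip_force: 3.9
```

```bash
cat > lp.py <<'E'
from go import *
s=monitor.state(); d=s['eef_pos'][:2]-P; c,sn=np.cos(yp),np.sin(yp)
print('local',np.round([c*d[0]+sn*d[1],-sn*d[0]+c*d[1]],1),s['eef_pos'][2].round(1),s['ft_force'].round(1),s['t'])
E
python3 lp.py
```

```text
local [-111.7    1.8] 44.3 [-7.5  1.3  6. ] 10.55
```

{"fn": "move_arm", "kwargs": {"moves": [-0.05, 0, 0, 0, -0.05, 0, 0, 0, -0.04, 0, 0, 0, -0.02, 0, 0, 0, -0.013, 0, 0, 0, -0.013, 0, 0, 0]}}

```text
t: 11.3
eef_pos: [553.8, -22.7, 44.3]
tcp_rot: [3.141, -0.003, 2.991]
ft_force: [-6.7, 0.6, 5.9]
opening: 0.525
grip_force: 3.8
```

```bash
python3 lp.py
```

```text
local [-83.9   1.7] 44.3 [-6.7  0.6  5.9] 11.3
```

{"fn": "move_arm", "kwargs": {"moves": [-0.013, 0, 0, 0, -0.013, 0, 0, 0, -0.01, 0, 0, 0, -0.007, 0, 0, 0]}}

```text
t: 11.8
eef_pos: [560.2, -23.7, 44.3]
tcp_rot: [3.141, -0.003, 2.991]
ft_force: [-7.1, 1.8, 5.1]
opening: 0.526
grip_force: 3.9
```

{"fn": "move_arm", "kwargs": {"moves": [-0.007, 0, 0, 0, -0.007, 0, 0, 0]}}

```text
t: 12.05
eef_pos: [562.2, -24.0, 44.3]
tcp_rot: [3.141, -0.003, 2.99]
ft_force: [-7.9, 1.5, 4.5]
opening: 0.528
grip_force: 3.8
```

```bash
python3 lp.py
```

```text
local [-75.4   1.7] 44.3 [-7.9  1.5  4.5] 12.05
```

{"fn": "move_arm", "kwargs": {"moves": [-0.006, 0, 0, 0, -0.006, 0, 0, 0]}}

```text
t: 12.3
eef_pos: [562.4, -24.0, 44.3]
tcp_rot: [3.142, -0.007, 2.991]
ft_force: [-18.6, 2.3, 14.0]
opening: 0.526
grip_force: 8.9
```

{"fn": "move_arm", "kwargs": {"moves": [-0.006, 0, 0, 0]}}

```text
t: 12.42
eef_pos: [562.4, -24.0, 44.3]
tcp_rot: [3.142, -0.009, 2.991]
ft_force: [-22.6, 1.9, 16.0]
opening: 0.521
grip_force: 11.0
```

It's against the fence, since the position stopped and the force rose. I'll hold for a moment, then back off and raise.

{"fn": "move_arm", "kwargs": {"moves": [0, 0, 0, 0, 0.1, 0, 0, 0, 0.3, 0, 0, 0, 0.3, 0, -0.1, 0, 0.3, 0, -0.3, 0, 0, 0, -0.35, 0, 0, 0, -0.35, 0, 0, 0, -0.35, 0, 0, 0, -0.15, 0, 0, 0, 0, 0]}}

```text
t: 13.68
eef_pos: [418.9, -2.2, 284.6]
tcp_rot: [3.142, 0.004, 2.99]
ft_force: [0.6, 0.3, 0.8]
opening: 0.527
grip_force: 0.0
```

```bash
python3 lp.py; python3 -c "
from h import *
crop('top',180,110,160,150,4,'t2')"
```

```text
local [-220.3    1.7] 284.6 [0.6 0.3 0.8] 13.675
```

View pics/t2.png

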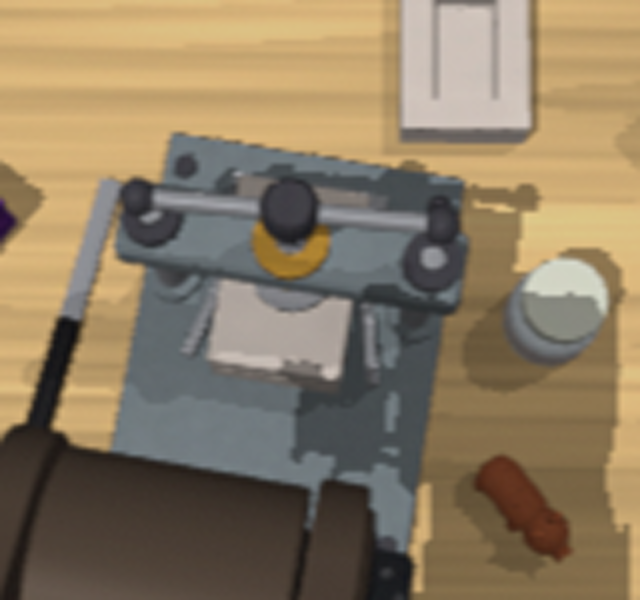

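The mould sits at (280,320), square between the strips and up to the fence. The bar balls are at (137,195) and (441,220).

```bash
cat >> fit.py <<'E'
print('---')
for q in((137,195),(441,220)):
    w=ray('top',f(q),238); d=w[:2]-P[:2]; print(loc(w),np.arctan2(d[1],d[0]))
print([loc(ray('top',f(q),74)).round(1) for q in((208,363),(343,381))])
E
python3 fit.py|sed -n '/---/,$p'; python3 go.py 650 23.5 284 1.49
```

```text
---
[-4.37744765 87.31957859] 1.470385501723699
[  8.99189901 -84.07640631] -1.6147524149687271
[array([-66.6,  46.3]), array([-64. , -43.7])]
t 13.72 pos [418.4  -2.2 283.3] yaw 2.99 j6 -1.58 F [-0.1  0.5 -1.4]
shift [-1.501  0.402 -0.005] turn 0.955
```

{"fn": "move_arm", "kwargs": {"moves": [-0.301, -0.084, 0, 0, -0.301, -0.084, 0, 0, -0.301, -0.084, 0, 0, -0.301, -0.084, 0, 0, -0.301, -0.084, 0, 0, 0, 0, 0, 0.106, 0, 0, 0, 0.106, 0, 0, 0, 0.106, 0, 0, 0, 0.106, 0, 0, 0, 0.106], "claw": 40}}

```text
t: 14.98
eef_pos: [631.9, -98.4, 281.0]
tcp_rot: [-3.14, -0.002, 2.152]
ft_force: [-0.9, 0.2, 0.7]
opening: 0.422
grip_force: 0.0
```

{"fn": "move_arm", "kwargs": {"moves": [0, 0, 0, 0.106, 0, 0, 0, 0.106, 0, 0, 0, 0.106, 0, 0, 0, 0.106, 0, 0, 0, 0]}}

```text
t: 15.6
eef_pos: [631.9, -98.4, 281.4]
tcp_rot: [-3.139, -0.001, 1.493]
ft_force: [0.5, -0.0, -0.7]
opening: 0.421
grip_force: 0.0
```

```bash
python3 go.py 632 -98.8 222 1.498
```

```text
t 15.6 pos [631.9 -98.4 281.4] yaw 1.493 j6 -0.18 F [ 0.5 -0.  -0.7]
shift [-0.002  0.001  0.396] turn -0.003
```

{"fn": "move_arm", "kwargs": {"moves": [0, 0, 0.132, 0, 0, 0, 0.132, 0, 0, 0, 0.132, 0, 0, 0, 0, 0]}}

```text
t: 16.1
eef_pos: [631.5, -98.3, 221.7]
tcp_rot: [-3.138, -0.001, 1.495]
ft_force: [-0.1, 0.0, 0.3]
opening: 0.419
grip_force: 0.0
```

{"fn": "move_arm", "kwargs": {"moves": [0, 0, 0, 0, 0, 0, 0, 0, 0.003, -0.052, 0.002, 0.08, 0.003, -0.052, 0.002, 0.08, 0.003, -0.052, 0.002, 0.08, 0.003, -0.052, 0.002, 0.08, 0.003, -0.052, 0.002, 0.08, 0.003, -0.052, 0.002, 0.08, 0.003, -0.052, 0.002, 0.08, 0.003, -0.052, 0.002, 0.08], "claw": 20}}

```text
t: 17.35
eef_pos: [583.0, -66.3, 222.1]
tcp_rot: [3.139, -0.003, 0.483]
ft_force: [6.4, -3.4, -2.8]
opening: 0.208
grip_force: 2.8
```

```bash
python3 st.py
```

```text
t 17.35 r 61.0 ang -2.641 yaw 0.483 z 222.1 Ft 6.03 Fr -3.99 Fz -2.84 torque 0.368 Mz 0.072 j6 0.86
```

{"fn": "move_arm", "kwargs": {"moves": [0.003, -0.052, 0.002, 0.08, 0.003, -0.052, 0.002, 0.08, 0.003, -0.052, 0.002, 0.08, 0.003, -0.052, 0.002, 0.08]}}

```text
t: 17.85
eef_pos: [575.2, -36.4, 220.8]
tcp_rot: [3.14, -0.002, -0.02]
ft_force: [2.7, -6.1, -0.9]
opening: 0.209
grip_force: 2.9
```

```bash
python3 st.py
```

```text
t 17.85 r 61.3 ang 3.132 yaw -0.02 z 220.8 Ft 6.1 Fr -2.73 Fz -0.93 torque 0.374 Mz 0.073 j6 1.41
```

{"fn": "move_arm", "kwargs": {"moves": [0.003, -0.052, 0.002, 0.08, 0.003, -0.052, 0.002, 0.08, 0.003, -0.052, 0.002, 0.08]}}

```text
t: 18.23
eef_pos: [579.4, -13.6, 219.8]
tcp_rot: [3.141, -0.002, -0.397]
ft_force: [-0.0, -5.9, -0.8]
opening: 0.212
grip_force: 2.9
```

```bash
python3 st.py
```

```text
t 18.23 r 61.7 ang 2.752 yaw -0.397 z 219.8 Ft 5.46 Fr -2.23 Fz -0.76 torque 0.337 Mz 0.031 j6 1.83
```

```bash
sed -i "s/,'j6'/,'TOT',(-F[:2]@t*r\/1000+s['moment'][2]).round(3),'j6'/" st.py
```

{"fn": "move_arm", "kwargs": {"moves": [0.003, -0.052, 0.002, 0.08, 0.003, -0.052, 0.002, 0.08]}}

```text
t: 18.48
eef_pos: [586.7, 0.1, 219.2]
tcp_rot: [3.14, -0.001, -0.648]
ft_force: [-2.1, -6.0, 0.2]
opening: 0.209
grip_force: 2.9
```

```bash
python3 st.py
```

```text
t 18.48 r 62.1 ang 2.501 yaw -0.648 z 219.2 Ft 6.05 Fr -1.85 Fz 0.19 torque 0.375 Mz 0.044 TOT 0.419 j6 2.11
```

{"fn": "move_arm", "kwargs": {"moves": [0.003, -0.052, 0.002, 0.08, 0.003, -0.052, 0.002, 0.08]}}

```text
t: 18.73
eef_pos: [597.2, 11.5, 218.5]
tcp_rot: [3.14, -0.0, -0.899]
ft_force: [-4.0, -3.5, 0.9]
opening: 0.213
grip_force: 2.9
```

```bash
python3 st.py
```

```text
t 18.73 r 62.5 ang 2.252 yaw -0.899 z 218.5 Ft 5.3 Fr -0.21 Fz 0.93 torque 0.331 Mz 0.041 TOT 0.373 j6 2.38
```

{"fn": "move_arm", "kwargs": {"moves": [0.003, -0.052, 0.002, 0.08, 0, 0, 0, 0]}}

```text
t: 18.98
eef_pos: [603.9, 16.6, 218.1]
tcp_rot: [3.142, 0.0, -1.02]
ft_force: [-2.2, 0.7, -0.9]
opening: 0.209
grip_force: 0.6
```

```bash
python3 st.py
```

```text
t 18.98 r 62.7 ang 2.117 yaw -1.02 z 218.1 Ft 1.5 Fr 1.68 Fz -0.9 torque 0.094 Mz -0.034 TOT 0.06 j6 2.51
```

{"fn": "move_arm", "kwargs": {"moves": [0, 0.02, 0, 0, 0, 0, -0.14, 0, 0, 0, -0.15, 0, 0, 0, -0.15, 0, 0, 0, 0, -0.114, 0, 0, 0, -0.114, 0, 0, 0, -0.114, 0, 0, 0, -0.114, 0, 0, 0, -0.114, 0, 0, 0, -0.114], "claw": 40}}

```text
t: 20.23
eef_pos: [601.5, 14.7, 284.1]
tcp_rot: [-3.142, -0.001, 0.061]
ft_force: [-0.2, 0.6, -0.1]
opening: 0.419
grip_force: 0.0
```

{"fn": "move_arm", "kwargs": {"moves": [0, 0, 0, -0.114, 0, 0, 0, -0.114, 0, 0, 0, -0.114, 0, 0, 0, -0.114, 0, 0, 0, -0.114, 0, 0, 0, -0.114, 0, 0, 0, -0.114, 0, 0, 0, -0.114, 0, 0, 0, -0.114, 0, 0, 0, -0.114]}}

```text
t: 21.48
eef_pos: [601.5, 14.7, 284.0]
tcp_rot: [3.141, 0.0, 1.852]
ft_force: [0.4, 0.3, -0.2]
opening: 0.419
grip_force: 0.0
```

{"fn": "move_arm", "kwargs": {"moves": [0, 0, 0, -0.114, 0, 0, 0, -0.114, 0, 0, 0, 0]}}

```text
t: 21.85
eef_pos: [601.5, 14.7, 284.0]
tcp_rot: [3.141, 0.0, 2.202]
ft_force: [-0.4, -0.8, 0.3]
opening: 0.421
grip_force: 0.0
```

```bash
python3 go.py 672.6 -87.4 282 2.19
```

```text
t 21.85 pos [601.5  14.7 284. ] yaw 2.202 j6 -0.72 F [-0.4 -0.8  0.3]
shift [-0.83  -0.019  0.013] turn 0.008
```

{"fn": "move_arm", "kwargs": {"moves": [-0.277, -0.006, 0, 0, -0.277, -0.006, 0, 0, -0.277, -0.006, 0, 0.008, 0, 0, 0, 0, 0, 0, 0.15, 0, 0, 0, 0.15, 0, 0, 0, 0.15, 0, 0, 0, 0, 0]}}

```text
t: 22.85
eef_pos: [672.0, -86.6, 215.0]
tcp_rot: [-3.14, -0.002, 2.188]
ft_force: [0.6, -1.0, 0.3]
opening: 0.421
grip_force: 0.0
```

```bash
python3 st.py
```

```text
t 22.85 r 61.0 ang -0.95 yaw 2.188 z 215.0 Ft -0.14 Fr 1.18 Fz 0.33 torque -0.009 Mz 0.04 TOT 0.031 j6 -0.84
```

{"fn": "move_arm", "kwargs": {"moves": [0, 0, 0, 0, -0.005, 0, 0, 0, 0.003, -0.052, 0.002, 0.08, 0.003, -0.052, 0.002, 0.08, 0.003, -0.052, 0.002, 0.08], "claw": 20}}

```text
t: 23.48
eef_pos: [652.9, -97.2, 216.3]
tcp_rot: [3.138, 0.0, 1.808]
ft_force: [4.2, 5.1, -0.4]
opening: 0.211
grip_force: 2.8
```

```bash
python3 st.py
```

```text
t 23.48 r 62.4 ang -1.304 yaw 1.808 z 216.3 Ft 5.37 Fr -3.82 Fz -0.43 torque 0.335 Mz 0.109 TOT 0.445 j6 -0.49
```

{"fn": "move_arm", "kwargs": {"moves": [0.003, -0.052, 0.002, 0.08, 0.003, -0.052, 0.002, 0.08]}}

```text
t: 23.72
eef_pos: [637.6, -99.1, 215.7]
tcp_rot: [3.138, -0.001, 1.557]
ft_force: [5.5, 4.6, -1.1]
opening: 0.209
grip_force: 2.8
```

```bash
python3 st.py
```

```text
t 23.73 r 62.1 ang -1.554 yaw 1.557 z 215.7 Ft 5.6 Fr -4.47 Fz -1.11 torque 0.348 Mz 0.064 TOT 0.412 j6 -0.24
```

{"fn": "move_arm", "kwargs": {"moves": [0.003, -0.052, 0.002, 0.08, 0.003, -0.052, 0.002, 0.08]}}

```text
t: 23.98
eef_pos: [622.3, -97.2, 215.2]
tcp_rot: [3.138, -0.001, 1.305]
ft_force: [6.0, 3.1, -0.9]
opening: 0.211
grip_force: 2.8
```

```bash
python3 st.py
```

```text
t 23.98 r 61.9 ang -1.803 yaw 1.305 z 215.2 Ft 5.16 Fr -4.36 Fz -0.93 torque 0.319 Mz 0.106 TOT 0.426 j6 0.0
```

{"fn": "move_arm", "kwargs": {"moves": [0.003, -0.052, 0.002, 0.08, 0.003, -0.052, 0.002, 0.08]}}

```text
t: 24.22
eef_pos: [607.9, -91.7, 214.6]
tcp_rot: [3.138, -0.002, 1.054]
ft_force: [6.3, 0.4, -1.0]
opening: 0.209
grip_force: 2.8
```

```bash
python3 st.py
```

```text
t 24.23 r 61.7 ang -2.052 yaw 1.054 z 214.6 Ft 5.36 Fr -3.29 Fz -1.0 torque 0.331 Mz 0.045 TOT 0.375 j6 0.26
```

{"fn": "move_arm", "kwargs": {"moves": [0.003, -0.052, 0.002, 0.08, 0.003, -0.052, 0.002, 0.08]}}

```text
t: 24.48
eef_pos: [595.4, -82.7, 214.0]
tcp_rot: [3.138, -0.002, 0.802]
ft_force: [6.5, -1.4, -2.0]
opening: 0.208
grip_force: 2.8
```

```bash
python3 st.py
```

```text
t 24.48 r 61.5 ang -2.303 yaw 0.802 z 214.0 Ft 5.76 Fr -3.33 Fz -1.95 torque 0.354 Mz 0.125 TOT 0.479 j6 0.52
```

{"fn": "move_arm", "kwargs": {"moves": [0.003, -0.052, 0.002, 0.08, 0.003, -0.052, 0.002, 0.08]}}

```text
t: 24.72
eef_pos: [585.5, -71.0, 213.4]
tcp_rot: [3.138, -0.003, 0.551]
ft_force: [6.3, -2.4, -1.0]
opening: 0.212
grip_force: 2.8
```

```bash
python3 st.py
```

```text
t 24.73 r 61.3 ang -2.554 yaw 0.551 z 213.4 Ft 5.5 Fr -3.91 Fz -0.95 torque 0.337 Mz 0.038 TOT 0.375 j6 0.79
```

{"fn": "move_arm", "kwargs": {"moves": [0.003, -0.052, 0.002, 0.08]}}

```text
t: 24.85
eef_pos: [581.6, -64.2, 213.1]
tcp_rot: [3.139, -0.003, 0.425]
ft_force: [4.7, -3.6, -0.8]
opening: 0.212
grip_force: 2.8
```

{"fn": "move_arm", "kwargs": {"moves": [0.003, -0.052, 0.002, 0.08]}}

```text
t: 24.98
eef_pos: [578.6, -57.0, 212.8]
tcp_rot: [3.139, -0.003, 0.3]
ft_force: [3.6, -4.8, -1.1]
opening: 0.209
grip_force: 2.9
```

{"fn": "move_arm", "kwargs": {"moves": [0.003, -0.052, 0.002, 0.08]}}

```text
t: 25.1
eef_pos: [576.6, -49.5, 212.4]
tcp_rot: [3.139, -0.003, 0.174]
ft_force: [2.9, -5.2, -0.5]
opening: 0.211
grip_force: 2.9
```

```bash
python3 st.py
```

```text
t 25.1 r 61.2 ang -2.936 yaw 0.174 z 212.4 Ft 5.72 Fr -1.81 Fz -0.46 torque 0.35 Mz 0.059 TOT 0.409 j6 1.2
```

{"fn": "move_arm", "kwargs": {"moves": [0.003, -0.052, 0.002, 0.08]}}

```text
t: 25.22
eef_pos: [575.4, -41.8, 212.1]
tcp_rot: [3.14, -0.002, 0.048]
ft_force: [2.4, -5.4, 1.1]
opening: 0.212
grip_force: 2.9
```

{"fn": "move_arm", "kwargs": {"moves": [0.003, -0.052, 0.002, 0.08]}}

```text
t: 25.35
eef_pos: [575.2, -34.0, 211.7]
tcp_rot: [3.14, -0.002, -0.077]
ft_force: [0.6, -5.9, 0.4]
opening: 0.211
grip_force: 2.9
```

{"fn": "move_arm", "kwargs": {"moves": [0.003, -0.052, 0.002, 0.08]}}

```text
t: 25.48
eef_pos: [576.0, -26.3, 211.4]
tcp_rot: [3.14, -0.001, -0.203]
ft_force: [-1.3, -6.3, 0.1]
opening: 0.209
grip_force: 3.2
```

```bash
python3 st.py
```

```text
t 25.48 r 61.4 ang 2.966 yaw -0.203 z 211.4 Ft 6.43 Fr 0.2 Fz 0.08 torque 0.395 Mz 0.06 TOT 0.455 j6 1.62
```

{"fn": "move_arm", "kwargs": {"moves": [0.003, -0.052, 0.002, 0.08]}}

```text
t: 25.6
eef_pos: [577.7, -18.7, 211.1]
tcp_rot: [3.14, -0.001, -0.328]
ft_force: [-2.8, -6.9, 1.3]
opening: 0.214
grip_force: 3.5
```

```bash
python3 st.py
```

```text
t 25.6 r 61.6 ang 2.839 yaw -0.328 z 211.1 Ft 7.44 Fr 0.58 Fz 1.26 torque 0.458 Mz 0.04 TOT 0.499 j6 1.75
```

{"fn": "move_arm", "kwargs": {"moves": [0.003, -0.052, 0.002, 0.08]}}

```text
t: 25.72
eef_pos: [580.3, -11.4, 210.8]
tcp_rot: [3.14, -0.0, -0.454]
ft_force: [-4.5, -6.1, 2.2]
opening: 0.213
grip_force: 3.7
```

```bash
python3 st.py
```

```text
t 25.73 r 61.7 ang 2.714 yaw -0.454 z 210.8 Ft 7.41 Fr 1.61 Fz 2.21 torque 0.458 Mz 0.008 TOT 0.465 j6 1.89
```

{"fn": "move_arm", "kwargs": {"moves": [0.003, -0.052, 0.002, 0.08]}}

```text
t: 25.85
eef_pos: [583.8, -4.5, 210.4]
tcp_rot: [3.14, 0.0, -0.58]
ft_force: [-6.9, -5.3, 4.1]
opening: 0.213
grip_force: 4.0
```

{"fn": "move_arm", "kwargs": {"moves": [0.003, -0.052, 0.002, 0.08]}}

```text
t: 25.98
eef_pos: [588.1, 1.9, 210.1]
tcp_rot: [3.139, 0.001, -0.705]
ft_force: [-7.1, -4.9, 3.8]
opening: 0.209
grip_force: 4.3
```

```bash
python3 st.py
```

```text
t 25.98 r 62.1 ang 2.464 yaw -0.705 z 210.1 Ft 8.26 Fr 2.51 Fz 3.75 torque 0.512 Mz 0.018 TOT 0.53 j6 2.17
```

{"fn": "move_arm", "kwargs": {"moves": [0.001, -0.026, 0.001, 0.04]}}

```text
t: 26.1
eef_pos: [590.7, 5.0, 209.9]
tcp_rot: [3.139, 0.001, -0.767]
ft_force: [-8.6, -4.6, 4.8]
opening: 0.207
grip_force: 4.4
```

{"fn": "move_arm", "kwargs": {"moves": [0, 0, 0, 0, 0, 0, 0, 0, 0, 0.02, 0, 0, 0, 0, 0, 0, 0, 0, -0.1, 0, 0, 0, -0.2, 0, 0, 0, -0.2, 0, 0, 0, -0.1, 0, 0, 0, 0, 0], "claw": 40}}

```text
t: 27.22
eef_pos: [589.9, 3.2, 300.1]
tcp_rot: [-3.14, -0.001, -0.764]
ft_force: [-0.2, -0.3, 0.6]
opening: 0.417
grip_force: 0.0
```

{"fn": "move_arm", "kwargs": {"moves": [-0.3, 0, -0.1, 0, -0.3, 0, -0.1, 0, -0.3, 0, 0, 0, -0.2, 0, 0, 0, 0, 0, 0, 0, 0, 0, 0, 0]}}

```text
t: 27.98
eef_pos: [470.9, 117.0, 328.6]
tcp_rot: [3.141, 0.0, -0.764]
ft_force: [-0.2, -0.4, -0.0]
opening: 0.422
grip_force: 0.0
```

```bash
python3 -c "
from h import *
s=monitor.state();print(s['t'],s['eef_pos'],s['ft_force'])
a=viewer.read_camera('top')[110:260,180:340,::-1];b=viewer.read_camera('side')[140:290,190:350,::-1]
cv2.imwrite('pics/end.png',cv2.resize(np.hstack([a,b]),(800,375),interpolation=cv2.INTER_CUBIC))"
```

```text
27.975 [470.91905906 116.98730291 328.5866259 ] [-0.15336583 -0.39292071 -0.03829841]
```

View pics/end.png

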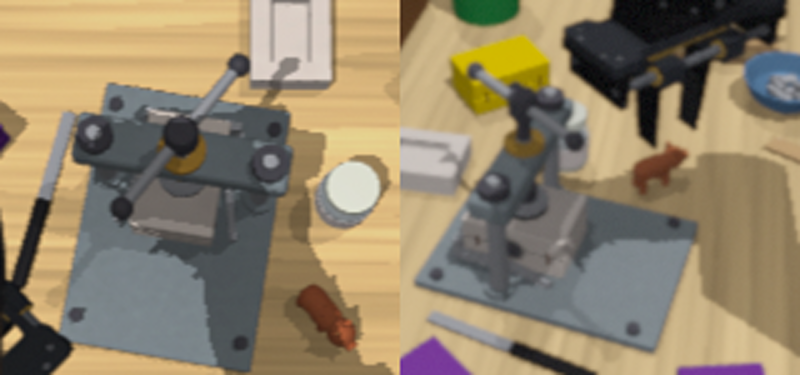

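The mould at (175,215) is square against the fence with the foot on it. The jar, knife and pig are where they were, and the gripper is clear of everything.

```bash
python3 -c "
from h import *
print(order.job_done())"
```

```text
the job is handed in; nothing more can be done
None
```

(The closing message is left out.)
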